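# Index the crucible arm to the weighing place

### The arm

A 6-joint arm with a two-finger parallel gripper is mounted at the origin on the work surface. World frame = base frame: x ahead of the robot, y to its left, z up, the work surface at z = 0. Lengths are in m, angles in rad, forces in N, time in s.
With the tool pointing down it reaches from about 0.4 to 0.825 m from the base axis. Payload 7 kg.
Tool frame: the origin (TCP) lies midway between the tips of the shut fingers; the grasp point (between the pads) lies arm.hold_point_z behind it (arm.hold_point_z is the distance from the TCP to the grasp point, in m); z points along the fingers, y is the line along which they close (so a half turn about z gives the same grasp; the last joint's range is limited). The gripper opens to 88 mm and grips with 3 to 60 N. Pads are 19 mm wide; open, the fingers measure 130 mm over their backs; the gripper's body (78 mm by 193 mm) begins 47 mm behind the grasp point.
Start: joints at [1.496, 0.359, 0.012, 0, -1.224, -0.288], TCP at [0.24, 0.631, 0.227] pointing down, gripper open.
Joint ranges: [-3.07, 3.07], [-1.43, 2.12], [-1.02, 1.25], [-3.03, 1.67], [-3.05, -0], [-3.03, 3.03]. Speed limits (rad/s): [2.39, 2.39, 3.01, 3.14, 3.14, 3.14].

### API

Orientations are given as [roll, pitch, yaw] about the fixed x, y, z axes, in that order (R = Rz(yaw) Ry(pitch) Rx(roll)).
In Python, from station import arm gives the robot as it stands.
- The arm moves only by the shell command python3 -m crank 'ROWS' [OPENING] [FORCE]. ROWS is JSON, a list that holds one entry, the list of rows, each a list of 4 numbers: the shift along the tool's x, y, z in units of 25 mm (1.0 is 25 mm), then the turn about the tool's z in units of 5 degrees (1.0 is 5 degrees). A call has 1 to 12 rows; each row is the pose to reach, as a shift and turn from the pose commanded when the call began, along the tool's axes at that moment; what a row does not reach only later rows make up. A row lasts 1/8 s, in which the tool goes at most 62.5 mm and 10.7 degrees, less where a joint would pass 70% of its speed; a pose out of reach is approached as far as the arm can. A call with a gripper value outside its range is refused whole. OPENING is the closure, from 0 (fully open) to 1 (shut), set as the call begins (- or left out, the last holds). The fingers move at their own pace and stop on an object; FORCE is the grip in N (left out, the last holds). Time passes only in rows, so rows that repeat a pose let the fingers close. It gives the time, the measured TCP pose, the force, the opening and the grip force at its end, in the units of the state.
- arm.get_state(): the state, without advancing time (a new reading comes with each control period).
- arm.grab_frame(name): name is "scene" or "top" or "wrist"; returns (picture, depth): 384x512x3 uint8, red, green, blue; 384x512 float32, m along the optical axis (not along the pixel's ray), 0 where there is no reading.
- arm.get_calibration(name): a dict with "mtx" (3x3 intrinsics, pixels), "R" (3x3) and "t" (3): a world point X has camera coordinates R X + t; the wrist camera has in their place "mount" (4x4, takes a point from camera to tool coordinates, whose origin is the TCP and whose axes are the flange's). Camera axes: x right, y down, z forward; pixel columns grow to the right and rows downward; lengths in m; the calibration is good to about 2 mm. The wrist camera is an equidistant fisheye: a pixel r from the principal point sees the ray r / f radians off the axis. A picture is of the moment at which its call begins: read the wrist's pose just before it. get_calibration takes no time and is no camera call.
- arm.job_done(): hands the job in; it is judged then, once.
Trained networks look in the newest picture that a camera, given by its name, has taken for a name from the list of things; names that differ only in an ending like _2 or _b are one class to them, and where a whole thing is asked for, a point or a joint stands for the part that bears it (a point fixed in the world has none). Each returns a list of dicts, best first, with "score" (0 to 1); they miss things now and then, are a little off and sometimes report something else, mostly with a low value. They report only what shows in the picture. A call takes as long as a camera call. They do not tell look-alikes from the thing itself.
- arm.recognise(thing, camera): "extent" ([left, top, width, height] in pixels, round what is visible of it).
- arm.trace(thing, camera): "mask" (384x512 bool, what is visible of it) and "extent" ([left, top, width, height] in pixels, round what is visible of it).
The state is a dict: "t": time; "q": joint angles; "qd": joint speeds; "joint_efforts": joint torques, N m; "eef_pos": TCP position; "ee_rot": TCP orientation; "force": force on the tool from outside, world axes, zero at the start; "moment": the same for the moment, N m; "width": finger opening in m; "gripper_force": force on a finger pad.
Only numpy, scipy, OpenCV 4.12 (cv2) and the standard library are available. Lean on these libraries where they do the work, as an engineer would, in place of code of your own. Each camera call takes 0.05 s, during which the arm holds its last target. There are 200 camera calls.

### The job

The swing arm of the crucible loader is locked at its filling place. Pull up the spring index ring on the arm, swing the arm anticlockwise as seen from above to the next notch, where the crucible stands over the weighing pan, and let the ring go so that its pin drops fully home there and locks the arm. Feel for the notch and never force the pin; leave the crucible sitting in its holder and everything else on the bench where it is.

Things in the scene. Friction and masses are not known exactly. Their poses are not given: they have to be found in the camera images.
- loader: crucible loader, fixed: grey round base plate 254 mm across, 12 mm thick; origin at the centre of its underside on the bench, on the upright swing axis; z up. Its x axis points along the arm as it stands at the start (filling place, over a white tray), +y lies on the anticlockwise side. A 70x80 mm white weighing cell with a steel pan is clamped to its rim under the arm's next place
- filling_notch (a point): where the pin stands at the start: mouth of the filling notch in the flat steel index plate, an arc 20 mm wide, 105 mm from the swing axis, top 22 mm above the bench. Notches are 9.8 mm wide, 10 mm deep. The next one anticlockwise sits in the weighing cell's own dark plate, clamped by hand: anywhere 36 to 66 degrees on, not measured. Another, not wanted, is 45 degrees clockwise
- hub_top (a point): top of the arm's hub, on the swing axis, 56 mm above the bench; hub 48 mm across. The arm is an aluminium bar 28 mm wide, its top 42 mm above the bench; it turns freely with the pin drawn: drag about 2 N felt at the ring, plus about 1 N while the pin rides on the plate. A pin in its notch stops it dead, with under 1 mm of play each way
- index_ring: spring plunger on the arm: upright dark steel pull ring, stem and 8 mm round-ended pin in one, 105 mm from the swing axis. Origin on the pin's axis, 69.5 mm above the bench with the pin home; x away from the swing axis, y anticlockwise, z up. Slides up against a spring: about 7 N at home, 11 N at the top stop, 13 mm up. On the plate between notches the pin stands 8 to 9 mm up
- ring_mid (a point): centre of the pull ring's eye, on the pin's axis, 88 mm above the bench with the pin home. Ring 37 mm across outside, round bar 9 mm thick, standing in the upright plane through the swing axis: gripped from above across 9 mm, along the swing. Under it the steel bushing, fixed in the arm: 22 mm across, from 46 to 64 mm above the bench, on a flange 32 mm across, top at 46 mm
- holder (a point): centre of the inner floor of the round cup at the arm's end that holds the crucible: 172 mm from the swing axis, 31 mm above the bench; cup 49 mm across outside, 41 mm inside, rim 44 mm above the bench
- crucible: small white porcelain crucible standing loose in the holder cup, 25 g, 33 mm across at the foot, 41 mm at the mouth, 33 mm tall; origin at the centre of its underside
- spare_crucible: bystander: a crucible of the same kind on the bench beside the loader; origin at the centre of its underside
- sample_jar: bystander: amber glass sample jar, 52 mm across, 72 mm tall, on the bench beside the loader; origin at the centre of its underside
- spatula: bystander: steel double-ended lab spatula, 190 mm long, lying on the bench
- forceps: bystander: steel forceps, 125 mm long, lying on the bench
- beaker: bystander: glass beaker, 72 mm across, 90 mm tall; origin at the centre of its underside
- mouse: bystander: black computer mouse, 105 mm long, 34 mm tall
There are look-alikes about, which are no part of the job. Leave any brown look-alike of the crucible alone.

How it is judged:
On the way:
1. the pin is drawn clear of the filling notch and the arm has left it (z of ring_mid in the frame of loader above 0.0945 m and y of ring_mid in the frame of loader above 0.01 m), for 0.05 s.
At the end, for the whole second after the job is handed in: The arm stands locked at the weighing place: pin fully home (within 2.5 mm) in the next notch anticlockwise (32 to 70 degrees on), arm still, the crucible upright (within 9 degrees) in its holder within 6 mm of its centre (z of ring_mid in the frame of loader below 0.0905 m and x of ring_mid in the frame of loader above 0.036 m and y of ring_mid in the frame of loader above 0.055 m and angular speed of index_ring below 0.05 rad/s and distance between crucible and holder below 0.006 m and angle between crucible's own z axis and vertical below 0.15 rad); the robot touches nothing.
It fails at once if the pin is forced: more than 30 N between pin and index plate (contact force between index_ring and loader above 30 N).
It fails at once if the crucible leaves its holder or tips (distance between crucible and holder above 0.012 m or angle between crucible's own z axis and vertical above 0.35 rad).
It fails at once if a bystander is moved more than 20 mm (distance of any of spare_crucible, sample_jar, spatula, forceps, beaker, mouse from where it was at the start of the episode above 0.02 m).
It also fails if it takes over 61 s, if anything falls off the work surface, if the arm or the gripper's body presses on something with over 40 N, if the wrist force passes 120 N, or if a joint passes its speed limit or range.

## Working session

There is one attempt and no reset: what is moved stays moved. The work goes in short steps, Python scripts to look and compute and a shell command to move; the robot and the scene stay as the last step left them, time stands still between calls to the robot, and variables do not carry over. Pictures are saved under pics/ and viewed, at most 10 in all, crops included, and the job is handed in when it is done.

```bash
ls; mkdir -p pics
python3 - <<'E'
from station import arm
import cv2,numpy as np
print(arm.get_state(), arm.hold_point_z)
ims=[]
for n in ("top","scene"):
    im,d=arm.grab_frame(n); np.savez(f"/tmp/{n}.npz",im=im,d=d)
    cv2.imwrite(f"pics/{n}0.png",cv2.cvtColor(im,cv2.COLOR_RGB2BGR))
    c=arm.get_calibration(n); print(n,c)
    for th in ("index_ring","loader","crucible","hub_top","holder"):
        for r in arm.recognise(th,n)[:2]: print(th,r["score"],r["extent"])
E
```

```text
pics
{'t': 0.0, 'q': array([ 1.49609702e+00,  3.59401954e-01,  1.10919511e-02, -3.45589778e-04,
       -1.22408064e+00, -2.88107413e-01]), 'qd': array([-8.60932545e-04,  4.99501109e-04,  8.07890723e-04, -2.09100609e-03,
       -5.11650688e-04, -9.18263568e-05]), 'joint_efforts': array([-9.27269211e-04, -5.82720459e+01,  2.93044746e+01,  6.99720070e+00,
        7.10932160e-03, -1.53370070e-04]), 'eef_pos': array([0.23940775, 0.63061895, 0.22562815]), 'ee_rot': array([ 3.13997174e+00, -1.41561443e-04, -3.62924301e-01]), 'force': array([-0.15679702, -0.35496474, -0.16605543]), 'moment': array([-0.00535811, -0.02821039,  0.01502359]), 'gripper_force': 0.0, 'width': 0.08770713833823231} 0.0188
top {'mtx': array([[366.81464789,   0.        , 259.9139587 ],
       [  0.        , 366.81464789, 191.42000407],
       [  0.        ,   0.        ,   1.        ]]), 'R': array([[-0.03212622, -0.99946707,  0.00578672],
       [-0.97953529,  0.03033353, -0.19897358],
       [ 0.19869201, -0.01206056, -0.97998777]]), 't': array([-0.05204767,  0.57317366,  0.99852507])}
loader 0.61 [290.8, 162.8, 9.8,
[... 160 characters left out ...]
58.2]
scene {'mtx': array([[465.43206478,   0.        , 258.20601426],
       [  0.        , 465.43206478, 190.26432413],
       [  0.        ,   0.        ,   1.        ]]), 'R': array([[ 0.88134613,  0.47228821,  0.01314705],
       [ 0.38605236, -0.70381996, -0.59632293],
       [-0.27238313,  0.53064236, -0.80263698]]), 't': array([-0.47338268, -0.22750035,  1.62999522])}
index_ring 0.45 [251.8, 197.2, 7.5, 16.2]
loader 0.78 [195.8, 158.9, 114.7, 90.1]
crucible 0.59 [290.7, 256.1, 14.6, 10.2]
crucible 0.55 [254.0, 219.6, 12.5, 14.6]
hub_top 0.69 [235.5, 177.6, 36.4, 60.6]
hub_top 0.51 [140.4, 304.6, 41.5, 31.4]
holder 0.72 [232.7, 178.5, 39.4, 62.2]
holder 0.31 [189.8, 269.5, 42.9, 23.7]
```

Run:
```python
import cv2
a=cv2.imread("pics/top0.png")[120:290,180:400];cv2.imwrite("pics/topc.png",cv2.resize(a,None,fx=3.5,fy=3.5,interpolation=2))
a=cv2.imread("pics/scene0.png")[130:330,130:380];cv2.imwrite("pics/scenec.png",cv2.resize(a,None,fx=3,fy=3,interpolation=2))
```

```text
(no output)
```

View pics/topc.png

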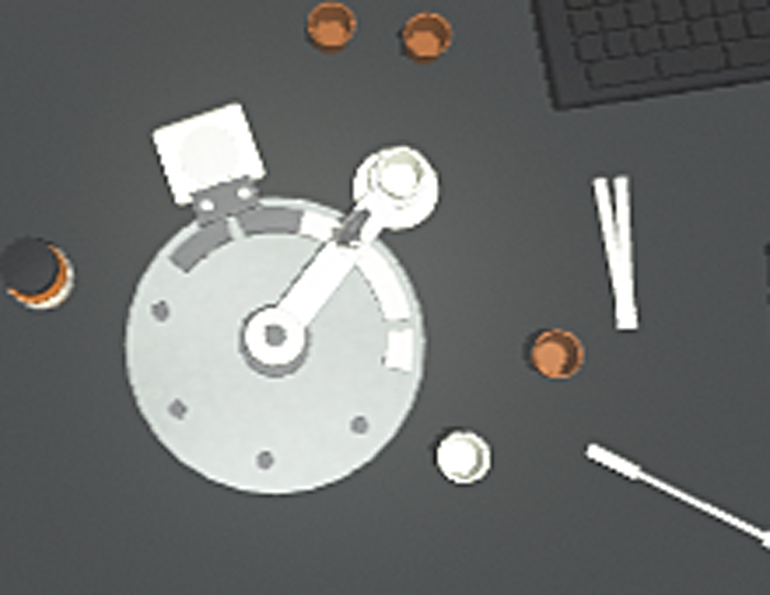

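View pics/scenec.png

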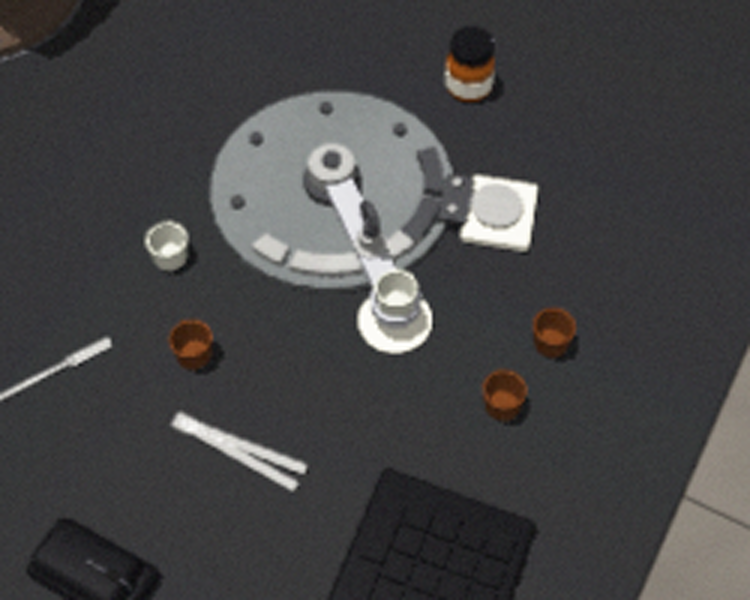

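The top view shows the hub at px (258.3,215.7), the ring at about (280,185), and the crucible mouth at (294.9,169.1). The dark plate's notch is a light gap at (247.1,185.1). The scene view agrees: hub (240.3,182.7), crucible mouth (262.3,225.7).

```bash
cat > h.py <<'E'
from station import arm
import numpy as np
def bp(cam,u,v,z):
    c=arm.get_calibration(cam);C=-c["R"].T@c["t"]
    d=c["R"].T@np.linalg.solve(c["mtx"],[u,v,1]);return C+d*(z-C[2])/d[2]
E
python3 - <<'E'
from h import *
for cam,pts in dict(top=dict(hub=(258.3,215.7,.056),cru=(294.9,169.1,.064),notch=(247.1,185.1,.022),ring=(280.3,183.5,.1)),scene=dict(hub=(240.3,182.7,.056),cru=(262.3,225.7,.064),notch=(275,195,.022),ring=(252.8+.2,198,.1065))).items():
    P={k:bp(cam,*p) for k,p in pts.items()}
    for k in P:
        d=P[k]-P["hub"];print(cam,k,P[k].round(4),np.hypot(*d[:2]).round(4),np.degrees(np.arctan2(d[1],d[0])).round(1))
E
```

```text
top hub [ 0.5013 -0.0633  0.056 ] 0.0 0.0
top cru [ 0.6328 -0.1735  0.064 ] 0.1717 -40.0
top notch [ 0.5989 -0.0329  0.022 ] 0.1023 17.3
top ring [ 0.5833 -0.1269  0.1   ] 0.1038 -37.8
scene hub [ 0.5067 -0.0601  0.056 ] 0.0 0.0
scene cru [ 0.6397 -0.1688  0.064 ] 0.1718 -39.3
scene notch [ 0.6103 -0.0278  0.022 ] 0.1085 17.3
scene ring [ 0.5851 -0.1237  0.1065] 0.101 -39.1
```

```bash
python3 -m crank '[[[2,2,0,1],[4,4,0,2],[6,6,0,3],[8,8,0,3.76],[10,10,0,3.76],[12,12,0,3.76],[14,14,0,3.76],[16,16,0,3.76],[18,18,0,3.76],[20,20,0,3.76],[22,22,0,3.76],[23.7,23.5,0,3.76]]]' 0 20
python3 - <<'E'
from h import *
import cv2
s=arm.get_state();print(s)
im,d=arm.grab_frame("wrist");np.savez("/tmp/w1.npz",im=im,d=d,pos=s["eef_pos"],rot=s["ee_rot"])
print(arm.get_calibration("wrist"))
cv2.imwrite("pics/w1.png",cv2.cvtColor(im,cv2.COLOR_RGB2BGR))
for r in arm.recognise("index_ring","wrist")[:2]:print(r)
for r in arm.recognise("hub_top","wrist")[:2]:print(r)
E
```

```text
t: 2.1
eef_pos: [0.5492, -0.0544, 0.2271]
ee_rot: [-3.141, -0.001, -0.691]
force: [0.9, 1.0, 0.2]
width: 0.0877
gripper_force: 0.0
{'t': 2.1, 'q': array([ 2.56294772e-01,  1.55718775e-01, -2.61890819e-01,  5.85720615e-05,
       -1.15205699e+00,  6.23739325e-01]), 'qd': array([-0.98606047,  0.41126191,  0.48704554,  0.00209601, -0.07408964,
        0.98279007]), 'joint_efforts': array([ 3.93972203e+00, -4.57803440e+01,  2.54483002e+01,  6.56699091e+00,
       -2.55180529e-02, -1.58960022e+00]), 'eef_pos': array([ 0.54921524, -0.0543712 ,  0.22706501]), 'ee_rot': array([-3.14070691e+00, -7.03308682e-04, -6.90738756e-01]), 'force': array([0.86798158, 0.97611878, 0.16695407]), 'moment': array([ 0.22744229, -0.16366642,  0.06523749]), 'gripper_force': 0.0, 'width': 0.08771037192017164}
{'mtx': array([[297.31863964,   0.        , 255.70520614],
       [  0.        , 297.31863964, 192.68669139],
       [  0.        ,   0.        ,   1.        ]]), 'mount': array([[-4.84746529e-04, -9.58572614e-01, -2.84847869e-01,
         7.74231933e-02],
       [ 9.99999599e-01, -2.50218926e-04, -8.59733743e-04,
        -5.94350595e-04],
       [ 7.52842894e-04, -2.84848172e-01,  9.58572351e-01,
        -1.58317808e-01],
       [ 0.00000000e+00,  0.00000000e+00,  0.00000000e+00,
         1.00000000e+00]])}
{'extent': [280.4, 90.0, 16.7, 40.0], 'score': 0.87}
{'extent': [455.2, 120.9, 53.8, 11.8], 'score': 0.55}
{'extent': [263.3, 43.3, 41.7, 174.4], 'score': 0.78}
```

View pics/w1.png

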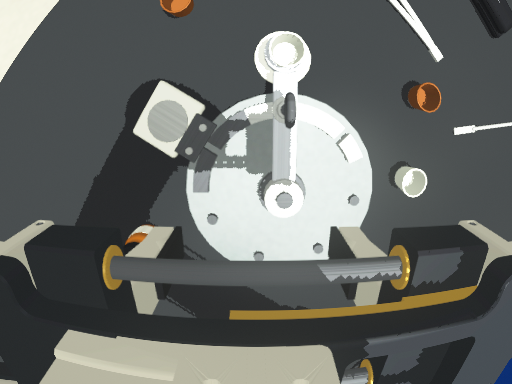

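The wrist view, taken while still moving, shows the hub at (284,199), the ring at (290,108) and the crucible mouth at (286,49). The weighing cell is at upper left with the dark plate around (215,150). I'll let it settle, then measure.

```bash
python3 -m crank '[[[0,0,0,0],[0,0,0,0]]]'
cat >> h.py <<'E'
from scipy.spatial.transform import Rotation as Ro
def wray(u,v,z,s):
    c=arm.get_calibration("wrist");m=c["mtx"];p=np.array([(u-m[0,2])/m[0,0],(v-m[1,2])/m[1,1]]);th=np.hypot(*p)
    d=np.r_[np.sin(th)*p/th,np.cos(th)];M=c["mount"];R=Ro.from_euler("xyz",s["ee_rot"]).as_matrix()
    C=s["eef_pos"]+R@M[:3,3];d=R@M[:3,:3]@d;return C+d*(z-C[2])/d[2]
E
python3 - <<'E'
from h import *
import cv2
s=arm.get_state();print(s["eef_pos"],s["ee_rot"],s["force"],s["t"])
im,d=arm.grab_frame("wrist");np.savez("/tmp/w2.npz",im=im,d=d,pos=s["eef_pos"],rot=s["ee_rot"])
for r in arm.recognise("index_ring","wrist")[:1]:
    e=r["extent"];print(r);u=e[0]+e[2]/2;v=e[1]+e[3]/2;print(wray(u,v,.088,s))
b=cv2.cvtColor(im,cv2.COLOR_RGB2BGR);cv2.imwrite("pics/w2.png",cv2.resize(b[0:250,100:400],None,fx=2.4,fy=2.4,interpolation=2))
E
```

```text
t: 2.5
eef_pos: [0.5483, -0.0512, 0.2268]
ee_rot: [-3.141, -0.0, -0.689]
force: [-0.5, 0.5, -0.2]
width: 0.0877
gripper_force: 0.0
[ 0.54829599 -0.05119655  0.22684295] [-3.14113238e+00 -2.26772870e-04 -6.89167698e-01] [-0.52299867  0.52985681 -0.21149642] 2.5
{'extent': [283.1, 88.8, 15.6, 37.8], 'score': 0.57}
[ 0.58607559 -0.12634129  0.088     ]
```

View pics/w2.png

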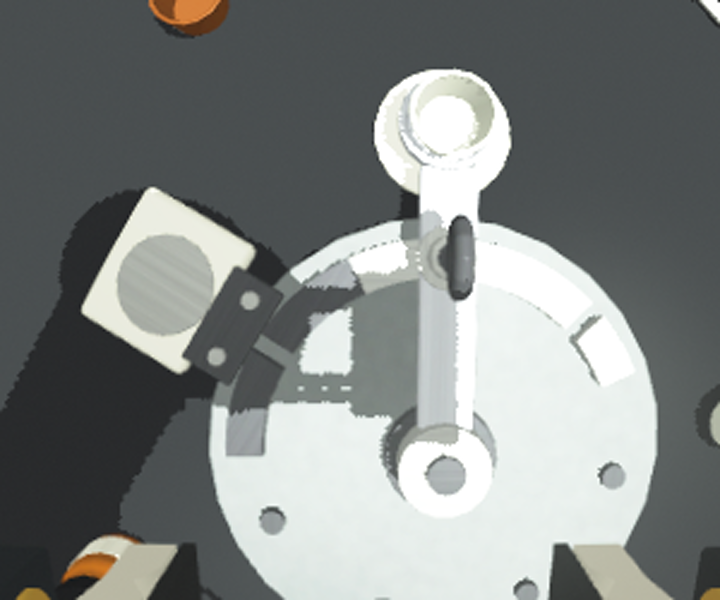

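The picture shows the dark plate's notch clearly at crop (274,345), which is px (214.2,143.7). The hub is at (285.8,197.1), the crucible mouth at (287.5,51.2) and the ring at (291.7,107.5).

Run:
```python
from h import *
f=np.load("/tmp/w2.npz");s=dict(eef_pos=f["pos"],ee_rot=f["rot"])
h=wray(285.8,197.1,.056,s)
for k,p in dict(hub=(285.8,197.1,.056),cru=(287.5,51.2,.064),notch=(214.2,143.7,.022),ring=(291.7,107.5,.09)).items():
    P=wray(*p,s);d=P-h;print(k,P.round(4),np.hypot(*d[:2]).round(4),np.degrees(np.arctan2(d[1],d[0])).round(2))
T=np.array([.586,-.1265]);d=T-s["eef_pos"][:2];y=s["ee_rot"][2]
print("xy tool mm",1e3*(d[0]*np.cos(y)+d[1]*np.sin(y)),1e3*(d[0]*np.sin(y)-d[1]*np.cos(y)))
```

```text
hub [ 0.5068 -0.0611  0.056 ] 0.0 0.0
cru [ 0.6345 -0.1648  0.064 ] 0.1645 -39.08
notch [ 0.6066 -0.0317  0.022 ] 0.1041 16.45
ring [ 0.5859 -0.1269  0.09  ] 0.1029 -39.75
xy tool mm 76.98412428538809 34.141568130910436
```

```bash
python3 -m crank '[[[1.5,0.7,0,0],[3.08,1.37,0.5,0],[3.08,1.37,2,0],[3.08,1.37,3,0],[3.08,1.37,3,0]]]' 0.6 5
python3 - <<'E'
from h import *
import cv2
s=arm.get_state();print(s["eef_pos"],s["ee_rot"],s["width"])
im,d=arm.grab_frame("wrist")
for r in arm.recognise("index_ring","wrist")[:1]:
    e=r["extent"];print(r);u=e[0]+e[2]/2;v=e[1]+e[3]/2;P=wray(u,v,.09,s);print(P);y=s["ee_rot"][2];d=P-s["eef_pos"]
    print("xy tool mm",1e3*(d[0]*np.cos(y)+d[1]*np.sin(y)),1e3*(d[0]*np.sin(y)-d[1]*np.cos(y)))
b=cv2.cvtColor(im,cv2.COLOR_RGB2BGR);cv2.imwrite("pics/w3.png",b)
E
```

```text
t: 3.22
eef_pos: [0.5847, -0.1271, 0.1498]
ee_rot: [3.139, 0.003, -0.69]
force: [0.4, -0.2, 0.1]
width: 0.0432
gripper_force: 0.0
[ 0.5847419  -0.12707328  0.14984686] [ 3.13899721e+00  2.92543816e-03 -6.89897444e-01] 0.043204298124064046
{'extent': [244.9, 181.0, 20.3, 47.7], 'score': 0.56}
[ 0.58746744 -0.12783606  0.09      ]
xy tool mm 2.587721487976238 -1.1463526094957524
```

View pics/w3.png

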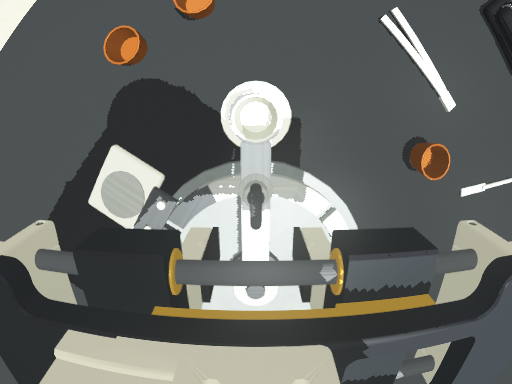

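The ring at (256,205) is midway between the fingers and lines up with the hub (256,292) and the crucible (255,118). I'll descend and close gently.

```bash
python3 -m crank '[[[0.04,-0.02,1.5,0],[0.04,-0.04,2.95,0],[0.04,-0.04,2.95,0],[0.04,-0.04,2.95,0]]]' 0.6 5 && python3 -m crank '[[[0,0,0,0],[0,0,0,0],[0,0,0,0],[0,0,0,0],[0,0,0,0]]]' 1 5
```

```text
t: 3.82
eef_pos: [0.589, -0.1275, 0.0801]
ee_rot: [-3.14, -0.002, -0.69]
force: [-0.5, -0.4, 0.7]
width: 0.0346
gripper_force: 0.0
t: 4.45
eef_pos: [0.5876, -0.1279, 0.0783]
ee_rot: [-3.142, -0.0, -0.691]
force: [-1.3, -0.3, 6.0]
width: 0.0087
gripper_force: 5.0
```

```bash
python3 -m crank '[[[0,0,0,0],[0,0,0,0]]]' 1 35 && python3 -m crank '[[[0,0,-0.1,0],[0,0,-0.2,0],[0,0,-0.3,0],[0,0,-0.3,0]]]'
```

```text
t: 4.7
eef_pos: [0.5876, -0.1278, 0.0784]
ee_rot: [3.142, -0.0, -0.691]
force: [-1.4, 0.0, 6.7]
width: 0.0078
gripper_force: 35.0
t: 5.2
eef_pos: [0.5874, -0.1278, 0.085]
ee_rot: [3.141, 0.0, -0.691]
force: [4.3, -3.4, -9.1]
width: 0.0083
gripper_force: 34.9
```

```bash
python3 -m crank '[[[0.02,0,-0.1,0],[0.03,0,-0.16,0],[0.03,0,-0.16,0]]]'
python3 - <<'E'
from h import *
s=arm.get_state();print(s["eef_pos"],s["ee_rot"],s["force"],s["width"])
im,d=arm.grab_frame("top")
C=arm.get_state()["eef_pos"]
# swing increments: hub estimate, tool-frame rows
hub=C[:2]-.105*np.array([np.cos(s["ee_rot"][2]),np.sin(s["ee_rot"][2])]);print(hub)
for a in range(5,65,5):
    t=np.radians(a);print(a,"x",round(.105*(np.cos(t)-1)/.025,3),"y",round(-.105*np.sin(t)/.025,3),"turn",-a/5)
E
```

```text
t: 5.58
eef_pos: [0.5874, -0.1279, 0.0889]
ee_rot: [3.141, 0.001, -0.691]
force: [2.0, -0.8, -10.5]
width: 0.008
gripper_force: 34.9
[ 0.58744555 -0.12787208  0.0889206 ] [ 3.14119480e+00  1.12547394e-03 -6.91120783e-01] [  2.02402733  -0.80968907 -10.48798763] 0.007955070815086387
[ 0.50654554 -0.06096581]
5 x -0.016 y -0.366 turn -1.0
10 x -0.064 y -0.729 turn -2.0
15 x -0.143 y -1.087 turn -3.0
20 x -0.253 y -1.436 turn -4.0
25 x -0.394 y -1.775 turn -5.0
30 x -0.563 y -2.1 turn -6.0
35 x -0.76 y -2.409 turn -7.0
40 x -0.983 y -2.7 turn -8.0
45 x -1.23 y -2.97 turn -9.0
50 x -1.5 y -3.217 turn -10.0
55 x -1.791 y -3.44 turn -11.0
60 x -2.1 y -3.637 turn -12.0
```

```bash
python3 -m crank '[[[-0.004,-0.183,0,-0.5],[-0.016,-0.366,0,-1],[-0.036,-0.548,0,-1.5],[-0.064,-0.729,0,-2],[-0.064,-0.729,0,-2]]]'
```

```text
t: 6.25
eef_pos: [0.5978, -0.1127, 0.0889]
ee_rot: [3.141, 0.001, -0.516]
force: [-0.8, 1.3, -10.2]
width: 0.0083
gripper_force: 35.0
```

```bash
python3 -m crank '[[[-0.004,-0.183,0,-0.5],[-0.036,-0.548,0,-1.5],[-0.1,-0.909,0,-2.5],[-0.195,-1.263,0,-3.5],[-0.32,-1.607,0,-4.5],[-0.475,-1.939,0,-5.5],[-0.658,-2.257,0,-6.5],[-0.868,-2.557,0,-7.5],[-0.983,-2.7,0,-8],[-0.983,-2.7,0,-8],[-0.983,-2.7,0,-8]]]'
python3 - <<'E'
from h import *
import cv2
s=arm.get_state();f=s["force"];y=s["ee_rot"][2]
print(s["eef_pos"],np.degrees(y),f, "tool",f[0]*np.cos(y)+f[1]*np.sin(y),f[0]*np.sin(y)-f[1]*np.cos(y))
a,_=arm.grab_frame("top");b,_=arm.grab_frame("wrist")
np.savez("/tmp/w4.npz",im=b,pos=s["eef_pos"],rot=s["ee_rot"])
a=cv2.resize(a[140:250,200:320],(436,400),interpolation=2);b=cv2.resize(b[60:260,160:360],(400,400),interpolation=2)
cv2.imwrite("pics/m4.png",cv2.cvtColor(np.hstack([a,b])[:,:800],cv2.COLOR_RGB2BGR))
E
```

```text
t: 7.62
eef_pos: [0.6099, -0.042, 0.089]
ee_rot: [-3.141, 0.001, 0.181]
force: [-2.5, 2.2, -10.7]
width: 0.0079
gripper_force: 35.0
[ 0.60989354 -0.04201043  0.08904106] 10.353027579615038 [ -2.4942897    2.15497183 -10.66269067] tool -2.066404638477315 -2.5681426347607745
```

View pics/m4.png

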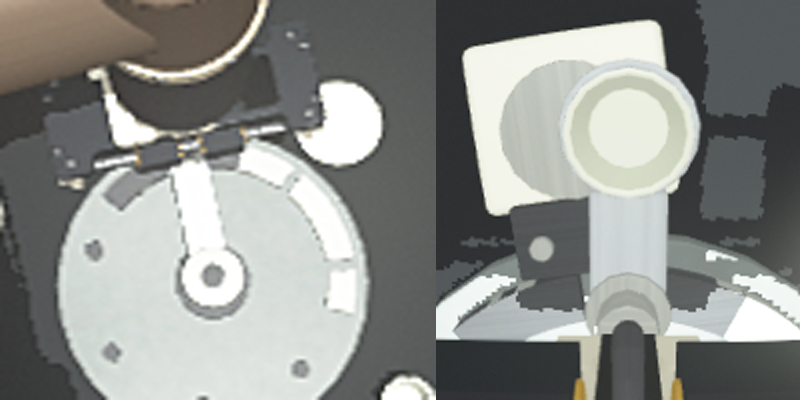

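The crucible sits straight in its holder and the weighing cell lies about 7° further on, which fits the notch measurement. I'll go 3° on, lower the pin onto the plate, and loosen the grip.

```bash
python3 -m crank '[[[-0.002,-0.11,0,-0.3],[-0.006,-0.22,0,-0.6],[-0.006,-0.22,0.04,-0.6],[-0.006,-0.22,0.08,-0.6],[-0.006,-0.22,0.08,-0.6]]]' && python3 -m crank '[[[0,0,0,0],[0,0,0,0]]]' 1 3
```

```text
t: 8.35
eef_pos: [0.6089, -0.0369, 0.0872]
ee_rot: [-3.141, 0.001, 0.234]
force: [-4.7, -0.3, -8.9]
width: 0.0083
gripper_force: 35.0
t: 8.6
eef_pos: [0.6106, -0.0366, 0.0885]
ee_rot: [3.141, -0.003, 0.235]
force: [-3.4, 2.1, -3.8]
width: 0.009
gripper_force: 3.0
```

```bash
python3 -m crank '[[[0,-0.037,0,-0.1],[0,-0.073,0,-0.2],[0,-0.073,0,-0.2]]]' && python3 -m crank '[[[0,-0.037,0,-0.1],[0,-0.073,0,-0.2],[0,-0.073,0,-0.2]]]'
```

```text
t: 8.98
eef_pos: [0.6102, -0.0356, 0.0883]
ee_rot: [3.14, -0.002, 0.252]
force: [1.7, -5.1, 0.7]
width: 0.0094
gripper_force: 3.0
t: 9.35
eef_pos: [0.6097, -0.0339, 0.0883]
ee_rot: [3.14, -0.002, 0.269]
force: [1.2, -6.3, 1.0]
width: 0.0126
gripper_force: 3.0
```

```bash
python3 -m crank '[[[0,0,0,0],[0,0,0,0]]]' 1 6
```

```text
t: 9.6
eef_pos: [0.6081, -0.0328, 0.0866]
ee_rot: [-3.141, 0.0, 0.269]
force: [0.9, 3.1, -0.5]
width: 0.0086
gripper_force: 6.0
```

```bash
python3 -m crank '[[[0,-0.037,0,-0.1],[0,-0.073,0,-0.2],[0,-0.073,0,-0.2]]]' 1 5
python3 - <<'E'
from h import *
import cv2
s=arm.get_state();f=s["force"];y=s["ee_rot"][2];print(np.degrees(y),f,f[0]*np.sin(y)-f[1]*np.cos(y),s["width"])
a,d=arm.grab_frame("scene")
cv2.imwrite("pics/s5.png",cv2.cvtColor(cv2.resize(a[150:250,220:320],(600,600),interpolation=2),cv2.COLOR_RGB2BGR))
E
```

```text
t: 9.98
eef_pos: [0.6075, -0.0306, 0.0868]
ee_rot: [-3.14, 0.0, 0.287]
force: [-0.1, 7.0, -6.1]
width: 0.0087
gripper_force: 5.0
16.43995044461376 [-0.09720699  6.95858303 -6.14364639] -6.701604978787521 0.008677437403383094
```

View pics/s5.png

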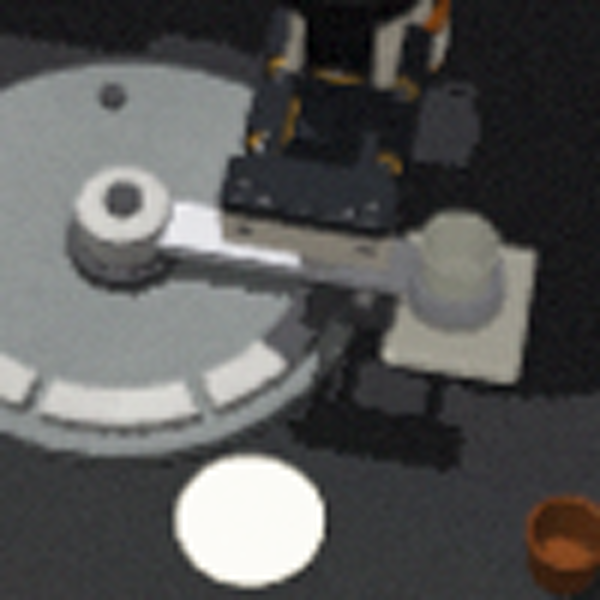

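The crucible is over the cell and still in its cup at about (455,270). The ring now pulls the tool forward (+7 N) and down (−6 N), so the pin's round end is finding the notch edge. I'll ease on a little.

```bash
python3 -m crank '[[[0,-0.037,0,-0.1],[0,-0.037,0,-0.1]]]' 1 3
```

```text
t: 10.28
eef_pos: [0.6073, -0.0301, 0.0872]
ee_rot: [-3.141, 0.0, 0.296]
force: [-1.0, 5.9, -3.8]
width: 0.0089
gripper_force: 3.0
```

```bash
python3 -m crank '[[[0,-0.037,0.05,-0.1],[0,-0.037,0.1,-0.1],[0,-0.037,0.1,-0.1]]]' && python3 -m crank '[[[0,-0.037,0.05,-0.1],[0,-0.037,0.1,-0.1],[0,-0.037,0.1,-0.1]]]'
```

```text
t: 10.65
eef_pos: [0.6078, -0.0297, 0.0854]
ee_rot: [3.141, -0.001, 0.304]
force: [-1.0, 3.4, 4.7]
width: 0.0092
gripper_force: 3.0
t: 11.02
eef_pos: [0.6075, -0.0292, 0.0824]
ee_rot: [3.141, -0.001, 0.313]
force: [1.9, -0.2, 2.6]
width: 0.009
gripper_force: 3.0
```

```bash
python3 -m crank '[[[0,-0.037,0,-0.1],[0,-0.073,0,-0.2],[0,-0.073,0,-0.2]]]' 1 5
python3 - <<'E'
from h import *
s=arm.get_state();f=s["force"];y=s["ee_rot"][2];print(np.degrees(y),f[0]*np.sin(y)-f[1]*np.cos(y))
# ring height: depth just ahead of fingers is hidden; try wrist trace
im,d=arm.grab_frame("wrist")
for r in arm.recognise("index_ring","wrist")[:2]:print(r)
E
```

```text
t: 11.4
eef_pos: [0.6068, -0.0272, 0.0824]
ee_rot: [3.141, -0.001, 0.33]
force: [3.6, -1.2, 2.6]
width: 0.0087
gripper_force: 5.0
18.931288996085538 2.295544924441759
{'extent': [247.4, 217.7, 19.2, 39.6], 'score': 0.6}
```

```bash
python3 -m crank '[[[0,0,0,0],[0,0,0,0],[0,0,0,0]]]' 0.6 5
cat >> h.py <<'E'
def ringh():
    s=arm.get_state();im,d=arm.grab_frame("wrist");r=arm.trace("index_ring","wrist")
    if not r: print("none");return im
    m=r[0]["mask"]&(d>0);v,u=np.nonzero(m);dd=d[m]
    c=arm.get_calibration("wrist");K=c["mtx"];p=np.c_[(u-K[0,2])/K[0,0],(v-K[1,2])/K[1,1]];th=np.hypot(*p.T)+1e-9
    X=np.c_[p/th[:,None]*np.tan(th)[:,None]*dd[:,None],dd];M=c["mount"];R=Ro.from_euler("xyz",s["ee_rot"]).as_matrix()
    W=(X@M[:3,:3].T+M[:3,3])@R.T+s["eef_pos"]
    z=W[:,2];top=W[z>np.percentile(z,60)]
    print(r[0]["score"],r[0]["extent"],"z pct",np.percentile(z,[5,50,80,90,95,99]).round(4),"top xy",np.median(top,0).round(4),
      "ang",np.degrees(np.arctan2(np.median(top[:,1])+.061,np.median(top[:,0])-.5065)).round(2));return im
E
python3 - <<'E'
from h import *
import cv2
im=ringh()
cv2.imwrite("pics/w6.png",cv2.cvtColor(cv2.resize(im[60:300,150:360],None,fx=2.4,fy=2.4,interpolation=2),cv2.COLOR_RGB2BGR))
E
```

```text
t: 11.88
eef_pos: [0.6059, -0.0272, 0.0819]
ee_rot: [-3.141, 0.001, 0.33]
force: [0.4, -0.1, 0.5]
width: 0.032
gripper_force: 0.0
0.85 [247.0, 216.1, 21.0, 42.6] z pct [0.0681 0.0998 0.1041 0.105  0.1056 0.1602] top xy [ 0.6116 -0.0251  0.1041] ang 18.88
```

View pics/w6.png

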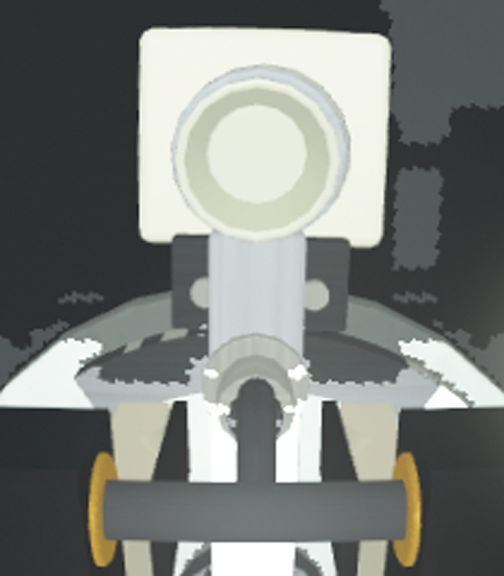

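The arm stands centred on the cell and the bolts, with the crucible (258,155) upright in its cup. The ring top is at z≈0.106, which matches the home height of 0.1065; riding on the plate it would be 0.115. I'll back off upward and check again.

```bash
python3 -m crank '[[[0,0,-0.4,0],[0,0,-1.2,0],[0,0,-2.4,0],[0,0,-3.6,0],[0,0,-4,0],[0,0,-4,0],[0,0,-4,0]]]' 0.5
python3 - <<'E'
from h import *
import cv2
im=ringh()
cv2.imwrite("pics/w7.png",cv2.cvtColor(cv2.resize(im[60:300,150:360],None,fx=2.4,fy=2.4,interpolation=2),cv2.COLOR_RGB2BGR))
E
```

```text
t: 12.85
eef_pos: [0.6058, -0.0272, 0.1812]
ee_rot: [-3.141, 0.002, 0.33]
force: [-0.4, 0.1, -1.4]
width: 0.044
gripper_force: 0.0
0.65 [249.0, 178.3, 16.4, 40.7] z pct [0.0686 0.1024 0.1049 0.1057 0.1062 0.1069] top xy [ 0.6063 -0.027   0.1049] ang 18.8
```

View pics/w7.png

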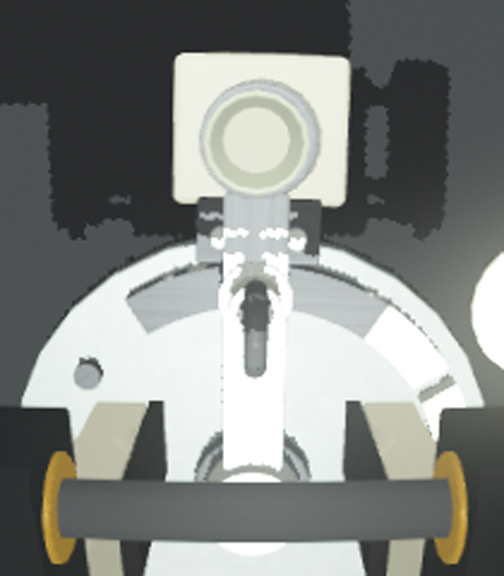

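The ring top reads 0.1065, so the pin is fully home. The notch is hidden under the arm, the crucible (256,138) is centred in its cup, and the gripper is clear.

```bash
python3 -c "
from station import arm
print(arm.job_done())"
```

```text
the job is handed in; nothing more can be done
None
```

The job is handed in: I swung the arm about 58° anticlockwise to the weighing place and let the ring go there. The ring top measured 0.1065 m, its fully-home height, with the crucible centred in its holder and the gripper clear; no verdict came back.

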